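# Cover the blow-off pot and give it a blast of air

### The job

Take the loose cover off its sloping rest and set it down, without dropping it, on the open pot so that it sits fully home and level on the rim, and let go of it. Then squeeze the trigger of the air gun clamped beside the pot all the way in, and let it spring back; never squeeze the trigger while the pot is uncovered, or the filings blow out. Leave the other things on the bench where they are.

Things in the scene. Friction and masses are not known exactly. Their poses are not given: they have to be found in the camera images.
- cover: loose cover: aluminium disc 112 mm across, 5 thick; under it a chamfered boss 89 across, 8 deep, that enters the pot's mouth; over it a dark wooden bar handle 60 (along x) x 14 (y) x 16 (z), centred 29 above the origin, 16 free under the bar. Origin: centre of the disc's underside, which sits on the rim; z out of the handle side. Starts lying at 35 deg on the rest, x up the slope. 0.2 kg
- cover_rest: fixed wooden rest, base 100 x 110 mm, its board sloping up at 35 degrees towards +x, top edge 90 high, so the cover on it faces the -x side (to the left of the robot, towards the pot) and up. Two 10 mm steel pins near the board's lower edge hold the cover; they end 4 mm above the cover's disc. Origin: centre of its underside on the bench, z up
- station: fixed station, steel base plate 170 x 250 x 12 mm. Origin: on the bench under the pot's centre; z up, y from pot to air gun. Pot: open aluminium cup, 104 outside, 96 inside, rim 75 above the bench. Gun on its side: barrel along y at x = 0, height 58; black grip (24 along y, 26 high) sticks out to x = -94 at y = 138 to 162; aluminium trigger between grip and pot
- pot_rim (a point): centre of the pot's mouth at rim height, axes of the station; the cover's origin comes here when it is seated
- squeeze_point (a point): where to squeeze the gun, 58 mm above the bench, axes of the station. The grip's back face is 21 mm from it along +y; the finger bump on the trigger's front is 33 mm from it along -y when released, 21 when fully squeezed (54 and 42 over all). Grip and trigger are 26 and 20 mm high, centred at this height; free above, base plate 46 below
- trigger (a joint): angle of the sprung trigger: 0 released, 0.24 rad fully squeezed. Upright hinge pin at (-18, 116) mm in the station's frame; the 66 mm blade stands along -x and its end moves to +y, towards the grip. About 3 N to start, 7 N for full travel at the finger bump, 50 mm from the pin
- jar_spirit: bystander, to be left alone: closed glass jar with a metal lid, 60 mm across and 80 mm (height last); origin: centre of its underside
- flux_bottle: bystander, to be left alone: plastic squeeze bottle with a pointed red cap, 43 mm across and 108 mm (height last); origin: centre of its underside
- pocket_scale: bystander, to be left alone: black pocket scale, 115 x 75 x 17 mm (height last); origin: centre of its underside
- soldering_block: bystander, to be left alone: charcoal-grey soldering block, 66 x 100 x 27 mm (height last); origin: centre of its underside

How it is judged:
By the outcome, as a careful person would: the job done as asked, in the order asked, and still so for the second after the job is handed in, with the robot touching nothing.
It also fails if it takes over 48 s, if anything falls off the work surface, if the arm or the gripper's body presses on something with over 40 N, if the wrist force passes 120 N, or if a joint passes its speed limit or range.

### The arm

A 7-joint arm with a two-finger parallel gripper is mounted at the origin on a cart in front of the work surface, level with it; the furniture and walls round the work are solid. World frame = base frame: x ahead of the robot, y to its left, z up, the work surface at z = 0. Lengths are in m, angles in rad, forces in N, time in s.
With the tool pointing down it reaches from about 0.4 to 0.9 m from the base axis. Payload 5.6 kg.
Tool frame: the origin (TCP) lies midway between the tips of the shut fingers; the grasp point (between the pads) lies 19 mm behind it; y points along the fingers, z is the direction in which the jaws open and shut, and the axes are right-handed (so a half turn about y gives the same grasp; the last joint's range is limited). The gripper opens to 92 mm and grips with 3 to 60 N. Pads are 20 mm wide; open, the fingers measure 128 mm over their backs; the gripper's body (75 mm by 189 mm) begins 69 mm behind the grasp point.
Start: joints at [-1.245, 0.468, -0.012, 1.603, 0.006, 1.071, -0.056], TCP at [0.234, 0.606, 0.215] pointing down, gripper open.
Joint ranges: [-2.53, 2.53], [-0.31, 2.02], [-1.57, 1.55], [0.28, 2.44], [-1.29, 4.43], [0.15, 1.84], [-2.92, 2.92]. Speed limits (rad/s): [2.57, 2.57, 3.14, 3.14, 3.14, 3.14, 3.14].

### API

Orientations are given as a 3x3 rotation matrix whose columns are the frame's x, y, z axes.
In Python, from station import env, effector, solver, viewer, workorder, search_frame, tip_of gives the robot as it stands. Calls block until the motion is done:
- env.reach(position, orientation): joint-space move of the TCP to a pose.
- env.movel(position, frame=None, rate=0.15): straight line of the TCP; frame=None keeps the orientation; rate is the mean speed in m/s.
- env.goto_joints(angles): joint-space move.
- effector.release() and effector.grasp(squeeze=None): open the fingers fully, or close them until they stop; squeeze is the grip in N (None keeps the last).
- env.pause(seconds).
- solver.inverse_kinematics(position, orientation): joint angles nearest the present ones, or None.
- env.sense(): the state.
- viewer.read_camera(name): name is "scene" or "top" or "wrist"; returns (picture, depth): 400x640x3 uint8, red, green, blue; 400x640 float32, m along the optical axis (not along the pixel's ray), 0 where there is no reading.
- viewer.camera_info(name): a dict with "intrinsics" (3x3 intrinsics, pixels), "eye" and "rotation" of the camera in the world; the wrist camera has in their place "T_tool_cam" (4x4, takes a point from camera to tool coordinates, whose origin is the TCP and whose axes are the tool frame's). Camera axes: x right, y up, looking along -z (the intrinsics and any distortion apply to the point x, -y, -z); pixel columns grow to the right and rows downward; lengths in m; the calibration is good to about 2 mm. A picture is of the moment at which its call begins: read the wrist's pose just before it. camera_info takes no time and is no camera call.
A pose or a line that the arm cannot do raises env.PlanningError and nothing moves.
- workorder.finish_job(): hands the job in, once; it reports no verdict.
Trained networks look in the newest picture that a camera, given by its name, has taken for a name from the list of things; names that differ only in an ending like _2 or _b are one class to them, and where a whole thing is asked for, a point or a joint stands for the part that bears it (a point fixed in the world has none). Each returns a list of dicts, best first, with "score" (0 to 1); they miss things now and then, are a little off and sometimes report something else, mostly with a low value. They report only what shows in the picture. A call takes as long as a camera call.
- search_frame(camera, name): "at" ([x, y, z] in m, in world coordinates, good to about 4 mm: the middle of the surface that is visible of it).
- tip_of(camera, name): "at" ([x, y, z] in m, in world coordinates, good to about 4 mm: a listed point, or the origin of a listed thing).
The state is a dict: "t": time; "joint_positions": joint angles; "joint_velocities": joint speeds; "tau": joint torques, N m; "ee_pos": TCP position; "tcp_rot": TCP orientation; "wrist_force": force on the tool from outside, world axes, zero at the start; "moment": the same for the moment, N m; "gripper_width": finger opening in m.
Only numpy, scipy, OpenCV 4.12 (cv2) and the standard library are available. Lean on these libraries where they do the work, as an engineer would, in place of code of your own. Each camera call takes 0.05 s, during which the arm holds its last target. There are 200 camera calls.

## Working session

There is one attempt and no reset: what is moved stays moved. The work goes in short steps, each a Python script; the robot and the scene stay as the last script left them, time stands still between calls to the robot, and variables do not carry over. Pictures are saved under pics/ and viewed, about 8 in all and at most 12, crops included, and the job is handed in when it is done.

```bash
ls; mkdir -p pics
python3 - <<'E'
from station import env, effector, solver, viewer, workorder, search_frame, tip_of
import numpy as np, cv2
np.set_printoptions(precision=4,suppress=True)
s=env.sense(); print(s['t'],s['ee_pos'],s['tcp_rot'],s['gripper_width'])
ims=[]
for c in ("scene","top"):
    p,d=viewer.read_camera(c); cv2.imwrite(f"pics/{c}1.png",p[:,:,::-1])
    i=viewer.camera_info(c); print(c,i)
    for n in ("cover","cover_rest","station","pot_rim","squeeze_point","jar_spirit","flux_bottle","pocket_scale","soldering_block"):
        r=tip_of(c,n)
        print(n,[(np.round(x['at'],4).tolist(),round(x['score'],2)) for x in r[:2]])
E
```

```text
pics
0.0 [0.2342 0.6057 0.2136] [[ 0.9328 -0.0006  0.3605]
 [-0.3605 -0.0018  0.9328]
 [ 0.0001 -1.     -0.0018]] 0.09194844073347168
scene {'intrinsics': array([[399.1017,   0.    , 318.3997],
       [  0.    , 399.1017, 202.4646],
       [  0.    ,   0.    ,   1.    ]]), 'eye': array([ 0.2424, -0.349 ,  0.8192]), 'rotation': array([[ 0.8759,  0.3904, -0.2835],
       [-0.4822,  0.6895, -0.5405],
       [-0.0156,  0.6101,  0.7922]])}
cover [([0.5046, -0.0474, 0.0607], 0.87)]
cover_rest [([0.5065, -0.0482, 0.0011], 0.77)]
station [([0.5457, 0.2865, -0.0004], 0.79)]
pot_rim [([0.5477, 0.2926, 0.0762], 0.59)]
squeeze_point [([0.4544, 0.4141, 0.0556], 0.59)]
jar_spirit [([0.7147, 0.2785, -0.0003], 0.78)]
flux_bottle [([0.707, 0.3756, 0.0012], 0.84)]
pocket_scale [([0.3006, 0.2994, -0.0008], 0.67)]
soldering_block [([0.404, 0.0671, -0.0013], 0.61)]
top {'intrinsics': array([[372.1322,   0.    , 322.6107],
       [  0.    , 372.1322, 194.6919],
       [  0.    ,   0.    ,   1.    ]]), 'eye': array([0.3593, 0.1657, 0.9392]), 'rotation': array([[ 0.0285,  0.9867, -0.1599],
       [-0.9995,  0.0262, -0.0162],
       [-0.0118,  0.1603,  0.987 ]])}
cover [([0.5063, -0.0456, 0.0586], 0.77)]
cover_rest [([0.402, 0.0633, 0.005], 0.58)]
station [([0.548, 0.2903, -0.0028], 0.9)]
pot_rim [([0.5472, 0.2862, 0.0741], 0.96)]
squeeze_point [([0.4485, 0.4096, 0.0589], 0.95)]
jar_spirit [([0.7181, 0.2852, -0.0006], 0.95)]
flux_bottle [([0.7086, 0.372, -0.0018], 0.8)]
pocket_scale [([0.3045, 0.3009, 0.0023], 0.88)]
soldering_block [([0.4048, 0.065, 0.0021], 0.95)]
```

View pics/scene1.png

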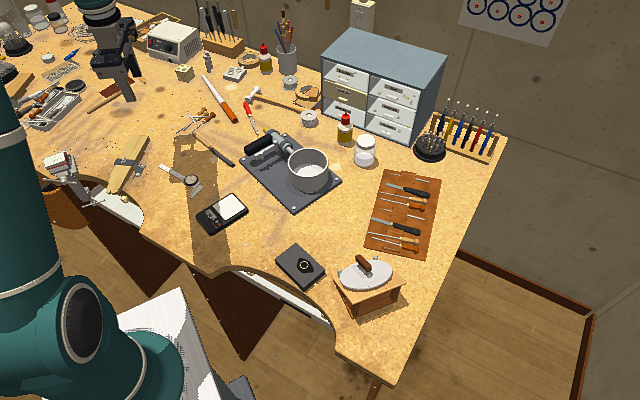

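View pics/top1.png

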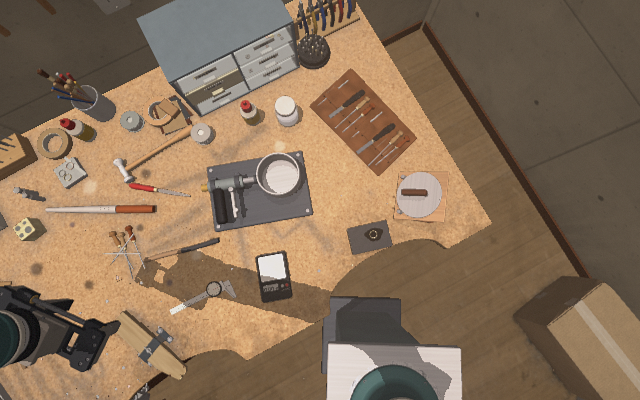

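The cover lies on its rest at top (418,194), with its bar running left to right, which is roughly world y. The pot is at (278,174) and the gun's grip and trigger are near (230,205), with the station yawed about +10°. Next I'll fit the geometry from depth.

```bash
cat > h.py <<'E'
from station import env, effector, solver, viewer, workorder, search_frame, tip_of
import numpy as np, cv2
from scipy.optimize import least_squares
np.set_printoptions(precision=4,suppress=True)
def cloud(c):
    s=env.sense() if c=="wrist" else None
    p,d=viewer.read_camera(c); i=viewer.camera_info(c); K=i['intrinsics']
    v,u=np.mgrid[:400,:640]; X=np.dstack([(u-K[0,2])/K[0,0]*d,-(v-K[1,2])/K[1,1]*d,-d])
    if c=="wrist":
        T=i['T_tool_cam']; X=X@T[:3,:3].T+T[:3,3]; X=X@np.array(s['tcp_rot']).T+np.array(s['ee_pos'])
    else: X=X@np.array(i['rotation']).T+i['eye']
    X[d<=0]=np.nan
    return p,X
def near(X,p,r): return np.hypot(X[...,0]-p[0],X[...,1]-p[1])<r
def circ(P,r=None):
    f=lambda q: np.hypot(P[:,0]-q[0],P[:,1]-q[1])-(q[2] if r is None else r)
    return least_squares(f,[*P[:,:2].mean(0),.05],loss='soft_l1',f_scale=.001).x
def rect(P): # centre, size, yaw of station-like box
    (c,s,a)=cv2.minAreaRect((P[:,:2]*1000).astype(np.float32)); return c,s,a
def plane(P):
    m=np.median(P,0)
    for k in range(6):
        n=np.linalg.svd(P-m,full_matrices=False)[2][2]; n*=np.sign(n[2])
        e=(P-m)@n; Q=P[abs(e)<max(.0025,1.5*np.median(abs(e)))]; m=Q.mean(0)
    return m,n,Q
def seecover(X,c0):
    M=near(X,c0,.075)&(X[...,2]>.03); P=X[M]
    # disc top: brightness-free; take the plane at 35 deg
    m,n,Q=plane(P)
    h=(P-m)@n; H=P[(h>.024)&(h<.04)]
    return m,n,len(Q),H.mean(0),np.linalg.svd(H-H.mean(0),full_matrices=False)[2][0],len(H),np.percentile(h,98)
def seepot(X,c0):
    P=X[near(X,c0,.065)]; R=P[(P[:,2]>.068)&(P[:,2]<.082)]
    return circ(R),np.median(R[:,2]),len(R)
E
python3 - <<'E'
from h import *
for c in("top","scene"):
    p,X=cloud(c)
    print(c,'cover',*seecover(X,(.505,-.046)))
    print('pot',*seepot(X,(.547,.289)))
    P=X[near(X,(.52,.35),.19)&(X[...,2]>.007)&(X[...,2]<.017)]; print('plate',len(P),*rect(P))
    b=X[near(X,(.6,.1),.3)]; print('bench z',np.nanpercentile(b[:,2],[20,40,50]))
    im=cv2.cvtColor(p,cv2.COLOR_RGB2BGR)
    r=(slice(140,240),slice(195,325)) if c=="top" else (slice(120,220),slice(230,360))
    cv2.imwrite(f'pics/crop_{c}.png',cv2.resize(im[r],None,fx=4,fy=4))
E
cat > joint.py <<'E'
E
rm joint.py; cd pics; python3 -c "
import cv2,numpy as np
a,b=cv2.imread('crop_top.png'),cv2.imread('crop_scene.png')
cv2.imwrite('crops.png',cv2.resize(np.hstack([a,b]),(800,308)))"
```

```text
top cover [ 0.5036 -0.0523  0.0702] [0.0279 0.4794 0.8771] 1646 [ 0.5091 -0.03    0.0936] [-0.0985 -0.8374  0.5376] 156 0.03305178552623453
pot [0.5489 0.2891 0.0497] 0.07405630309010314 267
plate 4654 (507.7201843261719, 365.64239501953125) (367.96832275390625, 320.4073486328125) 22.623353958129883
bench z [-0.0012  0.0002  0.001 ]
scene cover [ 0.5    -0.065   0.0745] [-0.0032  0.3913  0.9203] 1395 [ 0.5061 -0.0379  0.0972] [-0.0862 -0.8752  0.4761] 147 0.03415503974541393
pot [0.5476 0.2864 0.0498] 0.0743057245644233 277
plate 2704 (506.91033935546875, 368.10711669921875) (366.635498046875, 323.7508544921875) 20.044164657592773
bench z [-0.0021  0.0005  0.0012]
```

View pics/crops.png

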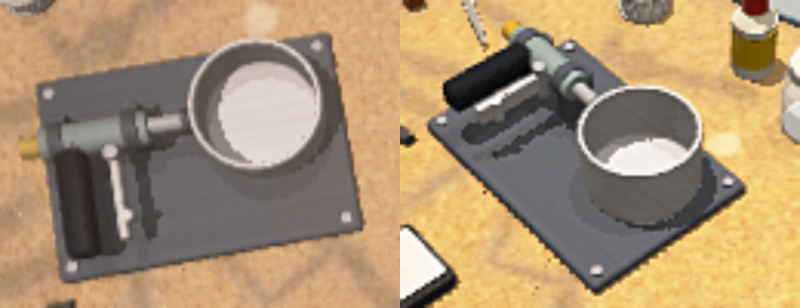

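The plate edge in the crop runs from (38,85) to (328,35), so the station yaw is about 11°. The trigger blade is between the grip and the pot, and the rest is clear. I'll move to a standoff along the cover's normal and look with the wrist camera.

```bash
cat >> h.py <<'E'
def cover_axes(head):  # head: world heading (rad) of cover x (up slope)
    h=np.array([np.cos(head),np.sin(head),0]); t=np.radians(35)
    x=np.cos(t)*h+np.sin(t)*np.array([0,0,1]); n=-np.sin(t)*h+np.cos(t)*np.array([0,0,1])
    return np.column_stack([x,np.cross(n,x),n])
def tool(approach,z):
    y=np.array(approach,float); y/=np.linalg.norm(y); z=np.array(z,float); z-=y*(z@y); z/=np.linalg.norm(z)
    return np.column_stack([np.cross(y,z),y,z])
E
python3 - <<'E'
from h import *
A=cover_axes(np.radians(-96)); o=np.array([.5055,-.0465,.0597])
th=np.radians(11); sy=np.array([-np.sin(th),np.cos(th),0])
for s in(1,-1):
    R=tool(-A[:,2],s*A[:,1])
    for st in(.2,.12,.01): print(s,st,solver.inverse_kinematics(o+A[:,2]*st,R))
    print('squeeze',solver.inverse_kinematics([.451,.412,.12],tool([0,0,-1],s*sy)))
    for yaw in range(-90,91,30):
        z=s*np.array([np.cos(np.radians(yaw)),np.sin(np.radians(yaw)),0])
        print('pot',yaw,solver.inverse_kinematics([.548,.288,.16],tool([0,0,-1],z)))
print(viewer.camera_info('wrist')['T_tool_cam'])
E
```

```text
1 0.2 [-0.9852  0.4842  0.6413  1.8212  0.2731  1.2252 -0.5967]
1 0.12 [-0.9324  0.5521  0.6534  1.9202  0.2643  1.0462 -0.5808]
1 0.01 [-0.7923  0.6685  0.5914  2.0116  0.2947  0.8088 -0.6011]
squeeze [-0.752   0.5117 -0.0568  1.7755  0.0368  0.8553  0.9371]
pot -90 [-1.0076  0.5311  0.6404  1.7634 -0.3751  0.972  -1.7889]
pot -60 [-0.9357  0.5097  0.5372  1.7587 -0.3101  0.9584 -1.3213]
pot -30 [-0.8726  0.4957  0.449   1.7545 -0.2567  0.9497 -0.8437]
pot 0 [-0.8011  0.4842  0.3512  1.7496 -0.1992  0.9429 -0.3695]
pot 30 [-0.7238  0.4762  0.2471  1.7441 -0.1395  0.9384  0.1031]
pot 60 [-0.646   0.4723  0.1433  1.7385 -0.0807  0.9365  0.5769]
pot 90 [-0.5777  0.472   0.0527  1.7336 -0.0297  0.9367  1.0576]
-1 0.2 [-0.4043  0.4374 -0.124   1.7816  0.5472  1.3588  2.2727]
-1 0.12 [-0.3687  0.4872 -0.0834  1.8823  0.594   1.1988  2.2457]
-1 0.01 [-0.3273  0.5956 -0.0089  1.9807  0.6827  0.9779  2.1925]
squeeze [-1.213   0.5567  0.5638  1.8079 -0.3736  0.8847 -1.8557]
pot -90 [-0.5777  0.472   0.0527  1.7336 -0.0297  0.9367  1.0576]
pot -60 [-0.5017  0.4751 -0.0481  1.728   0.0273  0.9391  1.5339]
pot -30 [-0.4194  0.4823 -0.1575  1.722   0.0899  0.9443  2.006 ]
pot 0 [-0.3394  0.4936 -0.265   1.7162  0.1529  0.952   2.4785]
pot 30 [-1.3702  0.8971  1.3419  1.7834 -0.926   1.2608 -2.3895]
pot 60 [-1.3702  0.8971  1.3419  1.7834 -0.926   1.2608 -1.8659]
pot 90 [-1.0076  0.5311  0.6404  1.7634 -0.3751  0.972  -1.7889]
[[-0.0004 -0.9592 -0.2826 -0.0799]
 [-0.0006  0.2826 -0.9592 -0.17  ]
 [ 1.     -0.0002 -0.0007  0.0007]
 [ 0.      0.      0.      1.    ]]
```

Run:
```python
from h import *
A=cover_axes(np.radians(-96)); o=np.array([.5055,-.0465,.0597])
env.reach(o+A[:,2]*.13,tool(-A[:,2],A[:,1]))
s=env.sense(); print(s['t'],s['ee_pos'],s['wrist_force'])
p,X=cloud("wrist"); cv2.imwrite('pics/w1.png',p[:,:,::-1]); np.save('w1.npy',X); np.save('w1p.npy',p)
print([ (np.round(x['at'],4),x['score']) for x in tip_of('wrist','cover')])
M=near(X,o,.1)&(X[...,2]>.02); P=X[M]
# disc plane: height along nominal normal in cover frame
L=(P-o)@A; 
h=np.histogram(L[:,2],bins=np.arange(-.02,.05,.003)); print(*zip(np.round(h[1],3),h[0]))
D=P[(abs(L[:,2]-.005)<.004)&(np.hypot(L[:,0],L[:,1])<.062)]
m,n,Q=plane(D); print('plane',m,n,len(Q),'tilt',np.degrees(np.arccos(n[2])),'head',np.degrees(np.arctan2(-n[1],-n[0])))
H=L[(L[:,2]>.034)&(L[:,2]<.043)]; 
r=cv2.minAreaRect((H[:,:2]*1000).astype(np.float32)); print('handle local mm',len(H),r,np.median(H[:,2]))
```

```text
3.3667 [0.5135 0.0288 0.1661] [ 0.3829 -0.1545  0.445 ]
[(array([ 0.5042, -0.0463,  0.0638]), 0.65)]
(np.float64(-0.02), np.int64(0)) (np.float64(-0.017), np.int64(0)) (np.float64(-0.014), np.int64(0)) (np.float64(-0.011), np.int64(9)) (np.float64(-0.008), np.int64(2462)) (np.float64(-0.005), np.int64(931)) (np.float64(-0.002), np.int64(13)) (np.float64(0.001), np.int64(14)) (np.float64(0.004), np.int64(1856)) (np.float64(0.007), np.int64(5943)) (np.float64(0.01), np.int64(171)) (np.float64(0.013), np.int64(6)) (np.float64(0.016), np.int64(0)) (np.float64(0.019), np.int64(0)) (np.float64(0.022), np.int64(0)) (np.float64(0.025), np.int64(1)) (np.float64(0.028), np.int64(2)) (np.float64(0.031), np.int64(11)) (np.float64(0.034), np.int64(98)) (np.float64(0.037), np.int64(684)) (np.float64(0.04), np.int64(101)) (np.float64(0.043), np.int64(0)) (np.float64(0.046), np.int64(0))
plane [ 0.5086 -0.0408  0.0647] [0.0676 0.5693 0.8194] 7529 tilt 34.979002021166 head -96.77074108784518
handle local mm 883 ((1.0444583892822266, 2.3451499938964844), (14.000720977783203, 58.95749282836914), 89.23921966552734) 0.038994994284220263
```

View pics/w1.png

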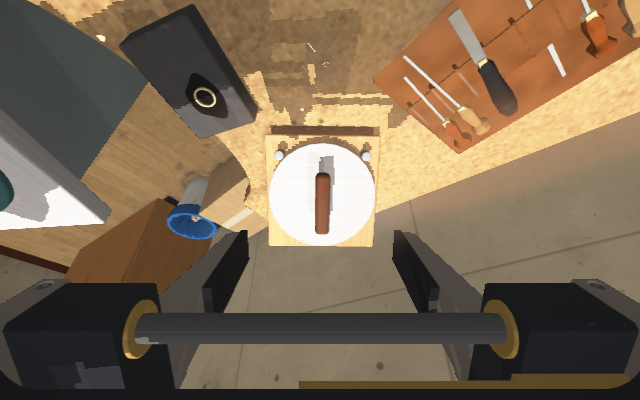

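The cover is square in the wrist view, with its disc at about (322,195), the handle upright and both pins visible at (279,155) and (366,155). The offsets from my estimate are only about 2 mm, so I'll grasp it, lift it, and stop short of the pot to look again.

Run:
```python
from h import *
A=cover_axes(np.radians(-96)); o=np.array([.5055,-.0465,.0597])+A@[.001,.0023,.0022]
A=cover_axes(np.radians(-96.4)); R=tool(-A[:,2],A[:,1])
env.movel(o+A[:,2]*.05,R,rate=.12)
env.movel(o+A[:,2]*.0105,R,rate=.06)
s=env.sense(); print(s['t'],s['ee_pos'],o+A[:,2]*.0105,s['wrist_force'])
effector.grasp(squeeze=35)
s=env.sense(); print(s['t'],s['gripper_width'],s['wrist_force'])
env.movel(s['ee_pos']+A[:,2]*.03,None,rate=.06)
s=env.sense(); print(s['t'],s['gripper_width'],s['wrist_force'],s['moment'])
if s['gripper_width']>.008:
    env.movel(s['ee_pos']+A[:,2]*.04+np.array([0,0,.03]),None,rate=.12)
    env.movel([.548,.155,.22],tool([0,0,-1],[1,0,0]),rate=.12)
    s=env.sense(); print(s['t'],s['ee_pos'],s['gripper_width'],s['wrist_force'],s['moment'])
    p,X=cloud("wrist"); cv2.imwrite('pics/w2.png',p[:,:,::-1]); np.save('w2.npy',X)
    print('pot',*seepot(X,(.548,.288)))
```

```text
5.075 [ 0.5087 -0.0403  0.0707] [ 0.5085 -0.0403  0.0707] [-0.2869  0.1628  0.0516]
6.2333 0.013542793632315699 [-0.681  -0.0549 -0.1863]
6.8833 0.013596880221977933 [-0.1063  1.1166 -2.5068] [ 0.757  -0.0332 -0.0549]
9.1667 [0.5477 0.1549 0.2197] 0.013539210552140076 [-0.2561 -0.4269 -1.8859] [-0.0483  0.0647  0.0017]
pot [0.5486 0.2899 0.0492] 0.07446472716272659 1589
```

View pics/w2.png

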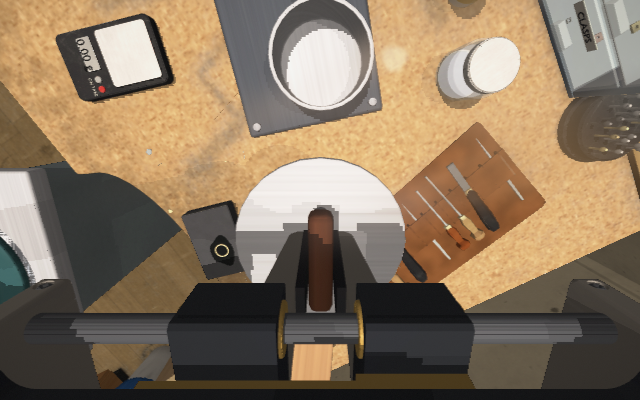

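The cover is held squarely, with the disc at about (320,240) and the handle between the pads. The pot mouth shows at (321,55). From the same view I'll measure the disc's tilt and centre.

Run:
```python
from h import *
s=env.sense(); X=np.load('w2.npy'); e=s['ee_pos']; R=np.array(s['tcp_rot']); print(R)
P=X[near(X,e,.075)&(X[...,2]>.19)&(X[...,2]<.235)]
h=np.histogram(P[:,2],bins=np.arange(.19,.236,.003)); print(*zip(np.round(h[1],3),h[0]))
D=P[P[:,2]<.222]; m,n,Q=plane(D); print(m,n,len(Q),len(D))
hull=cv2.convexHull((Q[:,:2]*1e4).astype(np.float32))[:,0]/1e4
E=hull[hull[:,1]>e[1]+.015]; print('edge',len(E),circ(E,.056)[:2],circ(E),e)
```

```text
[[ 0.0002 -0.0006  1.    ]
 [-1.     -0.0006  0.0002]
 [ 0.0006 -1.     -0.0006]]
(np.float64(0.19), np.int64(0)) (np.float64(0.193), np.int64(0)) (np.float64(0.196), np.int64(0)) (np.float64(0.199), np.int64(0)) (np.float64(0.202), np.int64(0)) (np.float64(0.205), np.int64(0)) (np.float64(0.208), np.int64(9)) (np.float64(0.211), np.int64(5585)) (np.float64(0.214), np.int64(7506)) (np.float64(0.217), np.int64(6)) (np.float64(0.22), np.int64(51)) (np.float64(0.223), np.int64(66)) (np.float64(0.226), np.int64(71)) (np.float64(0.229), np.int64(78)) (np.float64(0.232), np.int64(96))
[0.548  0.1727 0.2141] [0.0034 0.0008 1.    ] 13078 13140
edge 37 [0.5482 0.1541] [0.5481 0.1545 0.0557] [0.5477 0.155  0.2197]
```

Run:
```python
from h import *
R=tool([0,0,-1],[1,0,0]); g=np.array([.5483,.2893])
env.movel([*g,.17],R,rate=.15); env.movel([*g,.105],R,rate=.1)
env.pause(.15); f0=np.array(env.sense()['wrist_force']); 
for z in (.098,.095,.092,.090,.088,.087,.086,.085,.084,.083):
    env.movel([*g,z],R,rate=.03); s=env.sense(); f=np.array(s['wrist_force'])-f0
    print(z,round(s['t'],2),s['ee_pos'],f,np.array(s['moment']),round(s['gripper_width'],4))
    if f[2]>5 or np.hypot(f[0],f[1])>6: break
p,d=viewer.read_camera('scene'); cv2.imwrite('pics/s3.png',cv2.resize(p[100:230,220:390,::-1],None,fx=4,fy=4))
```

```text
0.098 11.66 [0.5481 0.2892 0.0977] [-0.2136  1.4217  1.1972] [-0.0908  0.0459 -0.0425] 0.0138
0.095 11.91 [0.5482 0.2892 0.0948] [0.4719 1.3468 0.1027] [-0.0638  0.0648  0.0336] 0.0137
0.092 12.16 [0.5481 0.2892 0.0917] [0.9278 1.5275 0.7203] [-0.0872  0.1215  0.0195] 0.014
0.09 12.41 [0.5482 0.2893 0.0899] [0.5541 0.7867 0.0271] [-0.0706  0.0237  0.0395] 0.0135
0.088 12.66 [0.5482 0.2892 0.0878] [1.186  0.975  0.4659] [-0.078   0.0198 -0.0106] 0.0136
0.087 12.91 [0.5483 0.2893 0.0869] [ 0.3792  1.6418 -0.4084] [-0.0581 -0.0349  0.011 ] 0.0134
0.086 13.16 [0.5483 0.2893 0.0859] [-0.5286  1.1413  0.2521] [-0.077   0.0729  0.0023] 0.014
0.085 13.41 [0.5484 0.2894 0.0855] [-1.5157  0.0983  5.2774] [-0.2002  0.3062 -0.0573] 0.0136
```

View pics/s3.png

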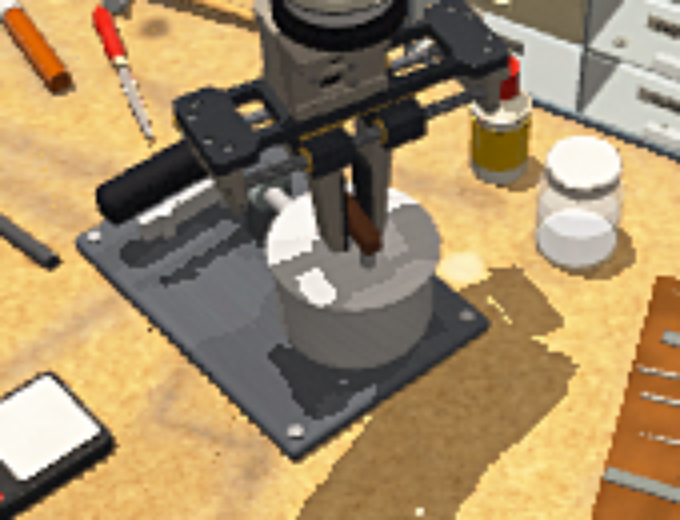

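The lid is down on the rim all round at the image's (355,250), and contact came at the expected height (TCP 85.5 mm). I'll let go, check it, then go and look at the gun.

```bash
cat >> h.py <<'E'
def seelid(X,c0=(.5483,.2893)):
    P=X[near(X,c0,.062)&(X[...,2]>.06)&(X[...,2]<.095)]; m,n,Q=plane(P)
    hull=cv2.convexHull((Q[:,:2]*1e4).astype(np.float32))[:,0]/1e4
    return 'lid',m,n,'tiltdeg',np.degrees(np.arccos(n[2])),len(Q),circ(hull)
E
python3 - <<'E'
from h import *
effector.release(); s=env.sense(); print(s['t'],s['gripper_width'],s['wrist_force'])
env.movel([.5483,.2893,.20],None,rate=.15); 
p,X=cloud('wrist'); cv2.imwrite('pics/w4.png',p[:,:,::-1]); print(*seelid(X))
th=np.radians(11); sy=np.array([-np.sin(th),np.cos(th),0])
env.reach([.45,.41,.19],tool([0,0,-1],sy))
print(env.sense()['t'],env.sense()['ee_pos'])
p,X=cloud('wrist'); cv2.imwrite('pics/w5.png',p[:,:,::-1]); np.save('w5.npy',X)
print([(np.round(x['at'],4),round(x['score'],2)) for x in tip_of('wrist','squeeze_point')])
print(*seelid(X))
sx=np.array([np.cos(th),np.sin(th),0]); o=np.array([.5485,.2893,0])
B=np.column_stack([sx,sy,[0,0,1]]); L=(X-o)@B; np.save('L5.npy',L)
# grip & trigger in station frame
for z0,z1 in((.060,.08),):
    M=(L[...,2]>z0)&(L[...,2]<z1)&(L[...,0]<-.03)&(L[...,0]>-.11)&(L[...,1]>.08)&(L[...,1]<.19)
    for x in np.arange(-.1,-.03,.008):
        q=L[M&(abs(L[...,0]-x)<.004)]; 
        if len(q)>10:
            ys=np.sort(q[:,1]); g=np.where(np.diff(ys)>.003)[0]; ed=np.r_[ys[0],np.c_[ys[g],ys[g+1]].ravel(),ys[-1]]
            print(round(x,3),len(q),ed,np.median(q[:,2]))
E
```

```text
14.6667 0.09188478952665072 [ 0.53   -0.634  -0.1823]
lid [0.549  0.2925 0.0799] [-0.003   0.0149  0.9999] tiltdeg 0.8710134483869933 7927 [0.549  0.2889 0.0556]
16.8417 [0.4505 0.4093 0.1896]
[(array([0.4518, 0.4154, 0.0645]), 0.79)]
lid [0.5256 0.2751 0.0798] [-0.0158  0.0599  0.9981] tiltdeg 3.5536286957902163 3115 [0.548  0.2897 0.0553]
-0.092 193 [0.1389 0.1616] 0.0686143172872337
-0.084 232 [0.1131 0.1203 0.1389 0.1616] 0.06959866902273129
-0.076 249 [0.1089 0.1203 0.1389 0.1618] 0.06953930864205711
-0.068 250 [0.1078 0.1201 0.1389 0.162 ] 0.06923252078341349
-0.06 222 [0.1136 0.1207 0.1389 0.1622] 0.06976097445088605
-0.052 225 [0.1134 0.1209 0.1389 0.1624] 0.06961253763456787
-0.044 209 [0.1132 0.1208 0.1399 0.1625] 0.06968309465398496
-0.036 202 [0.1131 0.1207 0.14   0.1627] 0.06963438254406071
```

View pics/w5.png

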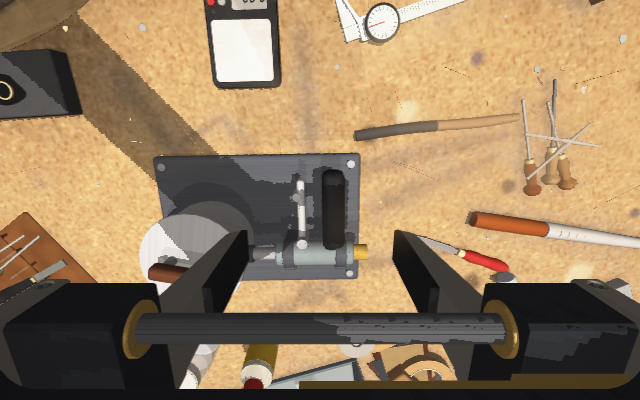

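In the wrist view the trigger blade is at (301,200), the grip at (333,200) and the lid on the pot at (190,245). In the station frame the grip spans y 139–162 mm and the bump front is at 108 mm, so both match the drawing. The lid is on, so I'll squeeze now.

Run:
```python
from h import *
th=np.radians(11); c,s_=np.cos(th),np.sin(th); o=np.array([.5485,.2893])
g=o+np.array([[c,-s_],[s_,c]])@[-.070,.1415]; t2=np.radians(11.5)
R=tool([0,0,-1],[-np.sin(t2),np.cos(t2),0]); print(g)
env.movel([*g,.12],R,rate=.12); env.movel([*g,.040],R,rate=.08)
s=env.sense(); print(s['t'],s['ee_pos'],s['wrist_force'])
effector.grasp(squeeze=25); env.pause(.3)
s=env.sense(); print(s['t'],s['gripper_width'],s['ee_pos'],s['wrist_force'],s['moment'])
p,d=viewer.read_camera('wrist'); cv2.imwrite('pics/w6.png',p[:,:,::-1])
```

```text
[0.4528 0.4148]
18.825 [0.4531 0.4152 0.0405] [ 0.0988 -0.3071  0.552 ]
19.9333 0.04197361342328259 [0.4525 0.4139 0.0399] [-0.521  -5.2978  3.7019] [-1.2158  0.3678  0.0344]
```

View pics/w6.png

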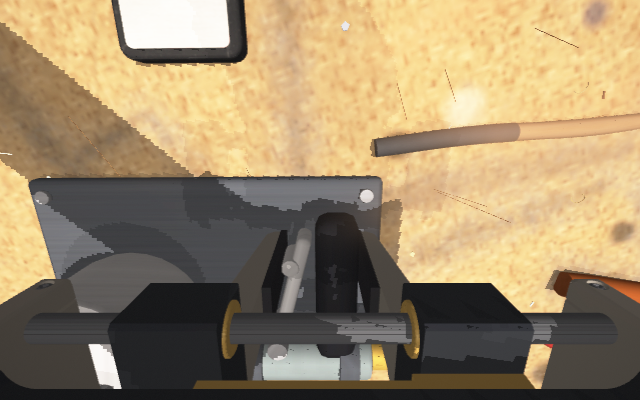

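The width is 42.0 mm, which is exactly the fully squeezed figure, and the blade at (290,270) is swung toward the grip. Next I'll release, retreat and check everything.

Run:
```python
from h import *
effector.release(); e=env.sense()['ee_pos']
env.movel([e[0],e[1],.20],None,rate=.15)
p,X=cloud('wrist'); th=np.radians(11); B=np.array([[np.cos(th),-np.sin(th),0],[np.sin(th),np.cos(th),0],[0,0,1]])
L=(X-np.array([.5485,.2893,0]))@B
for x in(-.076,-.068,-.06):
    q=L[(abs(L[...,0]-x)<.004)&(L[...,2]>.06)&(L[...,2]<.08)&(L[...,1]>.08)&(L[...,1]<.13)]; print(x,q[:,1].min(),q[:,1].max())
env.movel([.40,.47,.30],None,rate=.2)
s=env.sense(); print(s['t'],s['wrist_force'])
for c in('top','scene'):
    p,X=cloud(c)
    P=X[near(X,(.5485,.2893),.05)&(X[...,2]>.07)&(X[...,2]<.09)]; m,n,Q=plane(P); print(c,m,n,len(Q))
    for nm in("cover","jar_spirit","flux_bottle","pocket_scale","soldering_block"):
        print(nm,[(np.round(x['at'],4).tolist(),round(x['score'],2)) for x in tip_of(c,nm)[:1]])
    r=(slice(140,240),slice(195,325)) if c=="top" else (slice(120,220),slice(230,360))
    cv2.imwrite(f'pics/f_{c}.png',cv2.resize(p[r][:,:,::-1],(400,308)))
cv2.imwrite('pics/f.png',np.hstack([cv2.imread('pics/f_top.png'),cv2.imread('pics/f_scene.png')]))
```

```text
-0.076 0.10866894730656931 0.12037761477265506
-0.068 0.10762103534763157 0.12038048023510406
-0.06 0.11381751323950966 0.12028881344893898
22.8833 [ 0.49   -0.8374 -0.0138]
top [0.5475 0.2892 0.0796] [-0.0003  0.0017  1.    ] 1058
cover [([0.5482, 0.2884, 0.0757], 0.57)]
jar_spirit [([0.7161, 0.2825, -0.0026], 0.61)]
flux_bottle [([0.7067, 0.373, -0.0009], 0.77)]
pocket_scale [([0.3031, 0.2976, 0.0017], 0.85)]
soldering_block [([0.4021, 0.0635, 0.0051], 0.7)]
scene [0.546  0.286  0.0807] [0.     0.0029 1.    ] 696
cover [([0.5475, 0.2876, 0.0712], 0.77)]
jar_spirit [([0.7147, 0.2794, -0.0018], 0.88)]
flux_bottle [([0.7078, 0.3752, 0.0039], 0.82)]
pocket_scale [([0.299, 0.2978, 0.0003], 0.78)]
soldering_block [([0.406, 0.0639, 0.0019], 0.63)]
```

View pics/f.png

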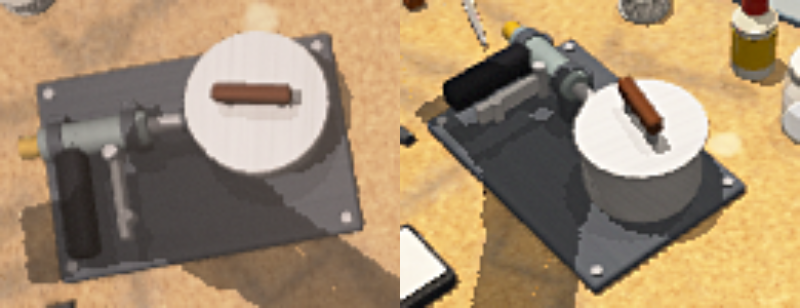

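The lid sits level on the pot (tilt under 0.2°, top at 80 mm), the trigger has sprung back, and the bystanders haven't moved. I'm handing the job in.

```bash
python3 -c "
from station import workorder; print(workorder.finish_job())"
```

```text
the job is handed in; nothing more can be done
None
```

The cover is on the pot and released, the trigger was then squeezed fully once and let spring back, and the job was handed in at about 23 s of the 48 s.

- **Cover:** I gripped it by its handle, lifted it off along the slope's normal and lowered it until it touched the rim at the expected height. At the end both fixed cameras showed it level to within 0.2°, with its top at 80–81 mm (80 expected) and centred on the pot to within about 2 mm.
- **Trigger:** With the cover on, the jaws closed to 42.0 mm, which is the fully squeezed figure. After release the finger bump was back at its starting position.
- **Bystanders:** All four were found where they started, within the measuring error. The robot was clear of everything at hand-in.
- **Checks that disagreed:** Two wrist-camera fits of the cover gave 0.9° and 3.6° of tilt. Those views were partly blocked and I think they took in points off the disc, since the final clear views showed it level.

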